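# Close the guard over the loaded wrapping lane

### The arm

A 7-joint arm with a two-finger parallel gripper is mounted at the origin on the work surface. World frame = base frame: x ahead of the robot, y to its left, z up, the work surface at z = 0. Lengths are in m, angles in rad, forces in N, time in s.
With the tool pointing down it reaches from about 0.425 to 1.025 m from the base axis. Payload 9.4 kg.
Tool frame: the origin (TCP) lies between the finger pads; the fingertips stand 17 mm ahead of it and the grasp point (between the pads) lies 2 mm behind it (manip.tcp_to_tips is the distance from the TCP to the fingertips, in m); z points along the fingers, y is the direction in which the jaws open and shut (so a half turn about z gives the same grasp; the last joint's range is limited). The gripper opens to 93 mm and grips with 3 to 60 N. Pads are 15 mm wide; open, the fingers measure 128 mm over their backs; the gripper's body (75 mm by 188 mm) begins 65 mm behind the grasp point.
Start: joints at [-1.276, 0.599, -0.003, 1.599, 0.002, 0.943, -0.08], TCP at [0.263, 0.675, 0.236] pointing down, gripper open.
Joint ranges: [-2.57, 2.57], [-0.35, 1.97], [-1.29, 1.29], [0.11, 2.56], [-1.05, 4.19], [0.11, 1.86], [-2.63, 2.63]. Speed limits (rad/s): [2.22, 2.22, 3.01, 3.01, 3.14, 3.14, 3.14].

### API

Orientations are given as a 3x3 rotation matrix whose columns are the frame's x, y, z axes.
In Python, from bench import manip gives the robot as it stands. The module is installed in compiled form; this text tells all that it offers.
- The arm moves only by the tool arm_command, never from a script. Its arguments are lists of equal length, an entry for each row: "rotation": the turn, a rotation vector about the world's x, y, z in degrees, a list of three; "delta_pos": the shift along the world's x, y, z in mm, a list of three; "grip": the finger opening in mm, from 0 to 93. In form: {"rotation": [[rx, ry, rz], ...], "delta_pos": [[dx, dy, dz], ...], "grip": [grip, ...]}. A call has 1 to 12 rows; each row is the pose to reach, as a shift and turn from the pose commanded when the call began; what a row does not reach only later rows make up. A row lasts 1/10 s, in which the tool goes at most 50 mm and 8.59 degrees, less where a joint would pass 70% of its speed; a pose out of reach is approached as far as the arm can. A call with a gripper value outside its range is refused whole. The fingers move at their own pace and stop on an object; "squeeze" is the grip in N (left out, the last holds). Time passes only in rows, so rows that repeat a pose let the fingers close. It gives the time, the measured TCP pose, the force and the opening at its end, in the units of the state.
- manip.read_state(): the state, without advancing time (a new reading comes with each control period).
- manip.read_camera(name): name is "scene" or "side" or "wrist"; returns the picture (400x640x3 uint8, red, green, blue); there is no depth.
- manip.get_calibration(name): a dict with "fx", "fy", "cx", "cy" (pixels), "dist_coeffs" ([k1, k2, p1, p2, k3] as OpenCV has them; the pictures are not rectified), "rvec" (rotation vector, rad) and "tvec" (3), from world to camera coordinates, as OpenCV has them; the wrist camera has in their place "T_tool_cam" (4x4, takes a point from camera to tool coordinates, whose origin is the TCP and whose axes are the flange's). Camera axes: x right, y down, z forward; pixel columns grow to the right and rows downward; lengths in m; the calibration is good to about 2 mm. A picture is of the moment at which its call begins: read the wrist's pose just before it. get_calibration takes no time and is no camera call.
- manip.hand_in(): hands the job in, once; it reports no verdict.
The state is a dict: "t": time; "qpos": joint angles; "qd": joint speeds; "joint_torque": joint torques, N m; "tool_pos": TCP position; "tool_rot": TCP orientation; "contact_force": force on the tool from outside, world axes, zero at the start; "torque": the same for the moment, N m; "grip_width": finger opening in m.
Only numpy, scipy, OpenCV 4.12 (cv2) and the standard library are available. Lean on these libraries where they do the work, as an engineer would, in place of code of your own. Each camera call takes 0.05 s, during which the arm holds its last target. There are 200 camera calls.

### The job

Two bar-wrapping lanes stand side by side with their clear hinged guards up. Lower the guard of the lane that has a chocolate bar lying in its track, gently and without slamming it, until it rests fully down on its stop pads, and let go. Leave the other, empty lane's guard up as it is, and do not disturb the bar in the track.

Things in the scene. Friction and masses are not known exactly. Their poses are not given: they have to be found in the camera images.
- guard (a joint): Loaded lane's guard angle, rad: 0 = level, fully down on two rubber pads; grows as it lifts; starts at 0.75 to 1.15. Flat clear panel 180 x 152 mm in a yellow frame 10 mm thick, 0.35 kg; a red tab 60 mm long, 24 wide, 14 thick sticks out of the middle of its free edge, in its plane, 175 to 235 mm from the hinge. Stiff hinge: it stays at any angle; 1 to 5 N at the tab lowers it.
- guard_hinge (a point): Middle of that guard's hinge axis, 97 mm above the table, fixed to the lane (does not turn with the guard). y: hinge axis; x: level, from free edge to hinge, away from the robot; z up. At angle a the tab's middle line is at x = -r cos a, z = r sin a; r = 215 mm is good to grip or push. Lane: fixed cream casting 60 mm high, 170 wide, reaching 220 mm from the hinge towards the robot.
- bar: The chocolate bar in the loaded lane's track, brown wrapper with a gold band, 90 x 32 x 16 mm (102 mm over its end fins), 60 g; origin at the centre of its underside, x along its length. The guard clears it when down.
- idle_tab (a point): Point on the red tab, 215 mm from its hinge, of the other, empty lane's guard, an identical lane and guard that must stay up as it is. It turns with that guard; x axis along the guard towards its hinge.

How it is judged:
At the end, for the whole second after the job is handed in: The loaded lane's guard is down on its stop pads (within 0.06 rad, about 13 mm at the tab), at rest and let go; the empty lane's guard is where it was (its tab within 20 mm) and the bar still lies in its track (within 15 mm) (value of joint guard below 0.06 rad and velocity of joint guard between -0.05 and 0.05 rad/s and distance of idle_tab from where it was at the start of the episode below 0.02 m and distance of bar from where it was at the start of the episode below 0.015 m); the robot touches nothing.
It fails at once if the guard is slammed: it closes its last 0.1 rad at more than 1.0 rad/s (about 0.2 m/s at the tab) (value of joint guard below 0.1 rad and velocity of joint guard below -1 rad/s).
It fails at once if the empty lane's guard is moved by more than 20 mm at its tab (distance of idle_tab from where it was at the start of the episode above 0.02 m).
It fails at once if the bar in the track is shifted by more than 15 mm (distance of bar from where it was at the start of the episode above 0.015 m).
It also fails if it takes over 38 s, if anything falls off the work surface, if the arm or the gripper's body presses on something with over 40 N, if the wrist force passes 120 N, or if a joint passes its speed limit or range.

## Working session

There is one attempt and no reset: what is moved stays moved. The work goes in short steps, Python scripts to look and compute and a tool call to move; the robot and the scene stay as the last step left them, time stands still between calls to the robot, and variables do not carry over. Pictures are saved under pics/ and viewed, about 8 in all and at most 12, crops included, and the job is handed in when it is done.

Besides the shell and the picture viewer there is one more tool, called after "Call:" by a JSON object that holds its "api" and its "payload". arm_command: Moves the arm, as the interface text tells. Its arguments: {"type":"object","properties":{"rotation":{"type":"array"},"delta_pos":{"type":"array"},"grip":{"type":"array"},"squeeze":{"type":"number"}},"required":["rotation","delta_pos","grip"]}

```bash
mkdir -p pics
cat > h.py <<'E'
import cv2, numpy as np
from bench import manip
def snap(n,f):
    im=manip.read_camera(n); cv2.imwrite(f'pics/{f}.png',im[:,:,::-1]); return im
def ray(n,uv):
    c=manip.get_calibration(n);K=np.array([[c['fx'],0,c['cx']],[0,c['fy'],c['cy']],[0,0,1.]])
    p=cv2.undistortPoints(np.array([[uv]],float),K,np.array(c['dist_coeffs'],float))[0,0]
    R=cv2.Rodrigues(np.array(c['rvec'],float))[0];t=np.array(c['tvec'],float).ravel()
    return -R.T@t, (lambda d:d/np.linalg.norm(d))(R.T@np.array([p[0],p[1],1]))
def plane(n,uv,z):
    o,d=ray(n,uv);return o+d*(z-o[2])/d[2]
def tri(uv1,uv2,n1='scene',n2='side'):
    o1,d1=ray(n1,uv1);o2,d2=ray(n2,uv2)
    s=np.linalg.lstsq(np.c_[d1,-d2],o2-o1,rcond=None)[0]
    a,b=o1+s[0]*d1,o2+s[1]*d2;return (a+b)/2,np.linalg.norm(a-b)
def red(im):
    h=cv2.cvtColor(im,cv2.COLOR_RGB2HSV);m=(((h[...,0]<6)|(h[...,0]>174))&(h[...,1]>150)&(h[...,2]>80)).astype(np.uint8)
    n,l,s,c=cv2.connectedComponentsWithStats(m)
    out=[]
    for i in range(1,n):
        if s[i,4]>40:
            cn=cv2.findContours((l==i).astype(np.uint8),0,2)[0][0]
            out.append((c[i].round(1),s[i],cv2.boxPoints(cv2.minAreaRect(cn)).round(0).tolist()))
    return out
E
python3 - <<'E'
from h import *
ims=[snap(n,n+'0') for n in('scene','side')]
for im in ims:
    for r in red(im): print(r)
    print()
cv2.imwrite('pics/both0.png',cv2.resize(np.vstack(ims),None,fx=.75,fy=.75)[:,:,::-1])
E
```

```text
(array([339.3,  87.7]), array([329,  75,  21,  27, 227], dtype=int32), [[329.0, 77.0], [336.0, 73.0], [350.0, 98.0], [343.0, 102.0]])

(array([348.6,  87.5]), array([338,  75,  22,  27, 210], dtype=int32), [[337.0, 97.0], [355.0, 73.0], [361.0, 78.0], [343.0, 101.0]])
(array([273. , 179.1]), array([256, 164,  35,  32, 422], dtype=int32), [[255.0, 189.0], [284.0, 160.0], [292.0, 168.0], [263.0, 197.0]])
```

View pics/scene0.png

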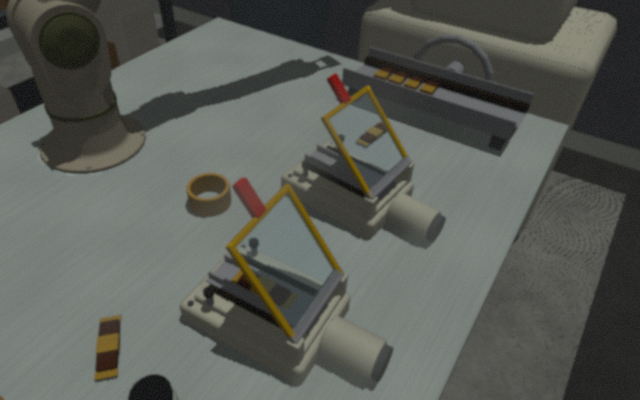

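View pics/side0.png

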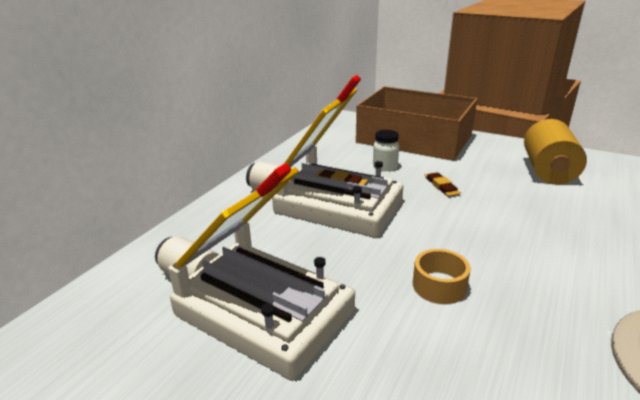

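Side view: the far lane (tab around 349,88) has the bar in its track at about (340,178), and the near lane (tab 273,179) is empty. In the scene view the loaded lane is the nearer one, with its tab at about (248,198). A loose bar lies beside it, which confirms the match. Next I'll triangulate.

Run:
```python
from h import *
for nm,a,b in [('tip',(239,182),(356,78)),('root',(260,214),(341,98)),('idle tip',(333,76),(287,166)),('idle root',(346,99),(261,191)),
 ('frameA',(288,188),(328,117)),]:
    print(nm,*[x.round(4) for x in map(np.array,tri(a,b))])
for n in('scene0','side0'):
    im=cv2.imread(f'pics/{n}.png')[:,:,::-1]
    c=im[165:385,170:400] if n[1]=='c' else im[60:240,235:415]
    c=cv2.resize(c,None,fx=3,fy=3,interpolation=cv2.INTER_CUBIC)[:600,:780]
    cv2.imwrite(f'pics/c{n}.png',np.clip(c[:,:,::-1]*1.3,0,255))
print(manip.read_state()['tool_rot'].round(2), {n:plane(n,uv,.06).round(3).tolist() for n,uv in [('side',(385,185))]})
```

```text
tip [ 0.6074 -0.1695  0.2866] 0.002
root [ 0.6402 -0.1703  0.2437] 0.0051
idle tip [0.5458 0.1831 0.2715] 0.0105
idle root [0.5795 0.1892 0.2304] 0.0014
frameA [ 0.6312 -0.0921  0.232 ] 0.0107
[[-0.93  0.36 -0.  ]
 [ 0.36  0.93 -0.  ]
 [-0.   -0.   -1.  ]] {'side': [0.549, -0.203, 0.06]}[ WARN:0@0.674] global loadsave.cpp:1063 imwrite_ Unsupported depth image for selected encoder is fallbacked to CV_8U.
```

View pics/cscene0.png

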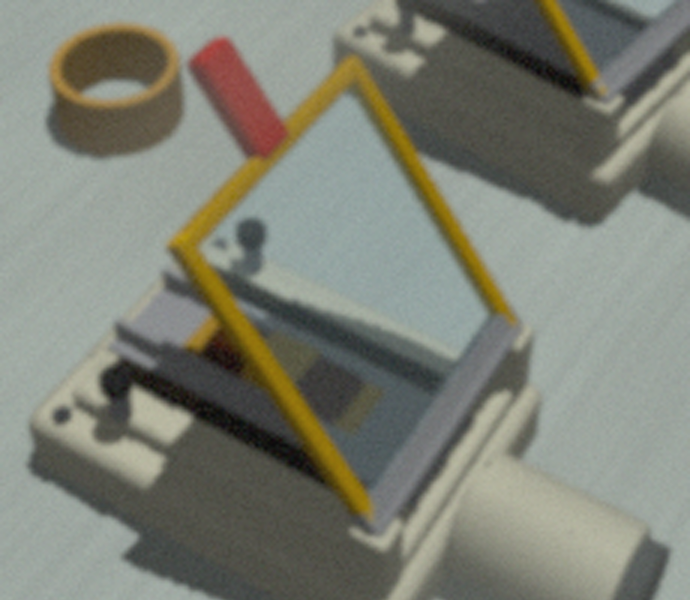

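View pics/cside0.png

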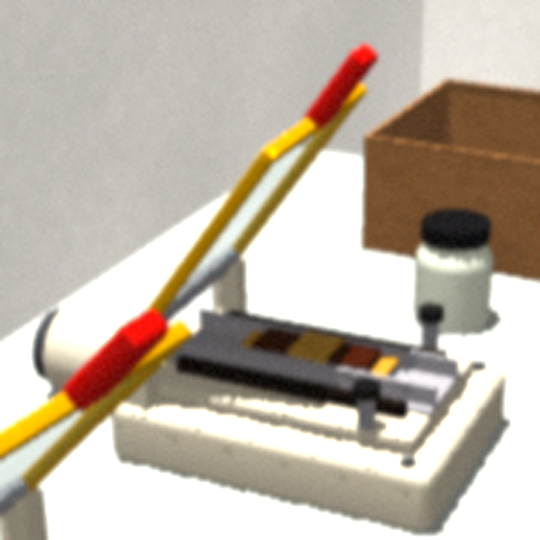

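The crops confirm it: the bar lies in this lane's track under the raised guard. Scene frame hinge corners are at about (293,336) and (341,272). Tab ends are (240,182)/(260,214) in the scene view and (357,78)/(342,98) in the side view.

Run:
```python
from h import *
a=plane('scene',(293.3,335.7),.097);b=plane('scene',(340.7,271.7),.097)
h=(a+b)/2;d=b-a;print(a,b,np.linalg.norm(d),'hinge',h, 'yaw', np.degrees(np.arctan2(-d[0],d[1])))
tip,e1=tri((240,182.3),(357,78.3));root,e2=tri((260,214.3),(342.3,97.7));print(tip,e1,root,e2,np.linalg.norm(tip-root))
for p in(tip,root):
    v=p-h;r=np.hypot(v[0],v[1]);print('r',np.linalg.norm(v),'ang',np.arctan2(v[2],r),'dir',np.degrees(np.arctan2(-v[1],-v[0])))
```

```text
[ 0.74011789 -0.22839473  0.097     ] [ 0.738024   -0.08637734  0.097     ] 0.14203281935415177 hinge [ 0.73907095 -0.15738604  0.097     ] yaw 0.8447009342459186
[ 0.60669334 -0.16886581  0.28586922] 0.00506430040712265 [ 0.63937707 -0.1713883   0.24380546] 0.007703732057939788 0.053328688940221636
r 0.2309268265776908 ang 0.9577077432303441 dir 4.95628359641759
r 0.17800779941325623 ang 0.9696957193439809 dir 7.995044233612409
```

Call:
{"api": "arm_command", "payload": {"rotation": [[0, 0, 0], [0, 0, 0], [0, 0, 0], [0, 0, 0], [0, 0, 24], [0, 0, 24], [0, 0, 24], [0, 0, 24], [0, 0, 24], [0, 0, 24], [0, 0, 24], [0, 0, 24]], "delta_pos": [[0, 0, 50], [0, 0, 100], [0, 0, 150], [0, 0, 190], [400, -843, 190], [400, -843, 190], [400, -843, 190], [400, -843, 190], [400, -843, 190], [400, -843, 190], [400, -843, 190], [400, -843, 190]], "grip": [0, 0, 0, 0, 0, 0, 0, 0, 0, 0, 0, 0], "squeeze": 10}}

```text
t: 1.3
tool_pos: [0.4353, 0.3119, 0.4255]
tool_rot: [[-0.999, -0.047, -0.0], [-0.047, 0.999, -0.0], [0.0, -0.0, -1.0]]
contact_force: [0.9, 0.4, 0.6]
grip_width: 0.0026
```

Call:
{"api": "arm_command", "payload": {"rotation": [[0, 0, 0], [0, 0, 0], [0, 0, 0], [0, 0, 0], [0, 0, 0], [0, 0, 0], [0, 0, 0], [0, 0, 0], [0, 0, 0], [0, 0, 0], [0, 0, 0], [0, 0, 0]], "delta_pos": [[230, -480, 0], [230, -480, 0], [230, -480, 0], [230, -480, 0], [230, -480, 0], [230, -480, 0], [230, -480, 0], [230, -480, 0], [230, -480, 0], [230, -480, 0], [230, -480, 0], [230, -480, 0]], "grip": [0, 0, 0, 0, 0, 0, 0, 0, 0, 0, 0, 0]}}

```text
t: 2.5
tool_pos: [0.6651, -0.1714, 0.4242]
tool_rot: [[-0.999, -0.041, -0.002], [-0.041, 0.999, -0.003], [0.002, -0.002, -1.0]]
contact_force: [0.2, -1.0, 0.4]
grip_width: 0.0007
```

Run:
```python
from h import *
s=manip.read_state();print(s['t'],s['tool_pos'],s['contact_force'])
H=np.array([.739,.097])
for a in np.arange(1.15,-.06,-.1):
    print(round(a,2),(1000*(H+[-.215*np.cos(a)+.007*np.sin(a)+.0075,.215*np.sin(a)+.007*np.cos(a)+.017])).round())
ims=[snap('wrist','w1'),snap('side','s1')]
cv2.imwrite('pics/b1.png',cv2.resize(np.vstack(ims),None,fx=.75,fy=.75)[:,:,::-1])
```

```text
2.5 [ 0.6650898  -0.17141356  0.42422556] [ 0.15115518 -0.96647689  0.36691665]
1.15 [665. 313.]
1.05 [646. 304.]
0.95 [627. 293.]
0.85 [610. 280.]
0.75 [594. 266.]
0.65 [580. 250.]
0.55 [567. 232.]
0.45 [556. 214.]
0.35 [547. 194.]
0.25 [540. 174.]
0.15 [535. 153.]
0.05 [532. 132.]
-0.05 [531. 110.]
```

View pics/b1.png

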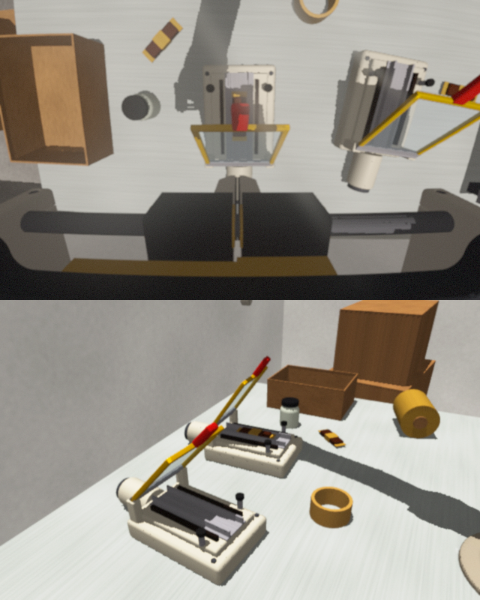

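The wrist view shows the tab dead in line with the closed fingers and the lane aligned with the tool, with no yaw correction needed. Now following the arc.

Call:
{"api": "arm_command", "payload": {"rotation": [[0, 0, 0], [0, 0, 0], [0, 0, 0], [0, 0, 0], [0, 0, 0], [0, 0, 0], [0, 0, 0], [0, 0, 0], [0, 0, 0], [0, 0, 0], [0, 0, 0], [0, 0, 0]], "delta_pos": [[0, 0, -40], [0, 0, -80], [0, 0, -111], [-10, 0, -115], [-19, 0, -120], [-29, -1, -125], [-38, -1, -131], [-46, -1, -138], [-55, -1, -144], [-63, -1, -151], [-71, -2, -158], [-71, -2, -158]], "grip": [0, 0, 0, 0, 0, 0, 0, 0, 0, 0, 0, 0]}}

```text
t: 3.8
tool_pos: [0.5921, -0.1679, 0.2665]
tool_rot: [[-0.999, -0.046, -0.003], [-0.046, 0.999, 0.001], [0.003, 0.001, -1.0]]
contact_force: [0.1, -0.8, 0.5]
grip_width: 0.0007
```

Run:
```python
from h import *
ims=[snap('scene','sc2')[130:330,150:470],snap('side','s2')[40:240,200:520]]
cv2.imwrite('pics/b2.png',cv2.resize(np.vstack(ims),None,fx=1.5,fy=1.5)[:,:,::-1])
```

```text
(no output)
```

View pics/b2.png

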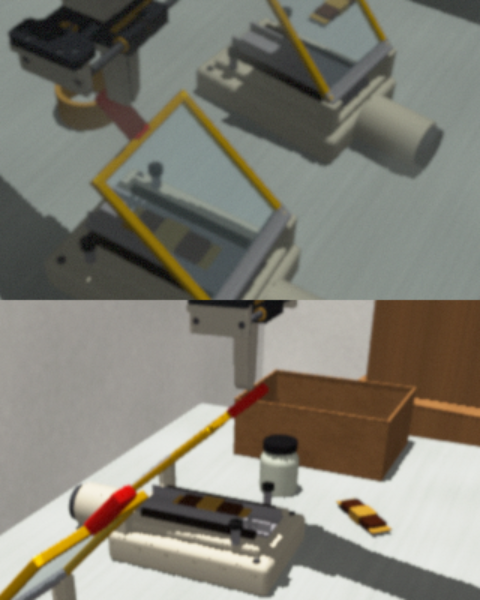

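The guard is now lower and following the fingers, with contact on the tab (side crop about 245,390). The bar is undisturbed. Continuing.

Call:
{"api": "arm_command", "payload": {"rotation": [[0, 0, 0], [0, 0, 0], [0, 0, 0], [0, 0, 0], [0, 0, 0], [0, 0, 0], [0, 0, 0], [0, 0, 0], [0, 0, 0], [0, 0, 0], [0, 0, 0], [0, 0, 0]], "delta_pos": [[-7, 0, -8], [-14, -1, -16], [-21, -1, -25], [-27, -1, -34], [-33, -2, -43], [-38, -2, -52], [-43, -2, -62], [-47, -2, -72], [-51, -2, -82], [-54, -3, -92], [-56, -3, -100], [-57, -3, -104]], "grip": [0, 0, 0, 0, 0, 0, 0, 0, 0, 0, 0, 0]}}

```text
t: 5.1
tool_pos: [0.5364, -0.1709, 0.1626]
tool_rot: [[-0.999, -0.047, -0.001], [-0.047, 0.999, 0.0], [0.001, 0.0, -1.0]]
contact_force: [-0.8, -0.6, 1.0]
grip_width: 0.0007
```

Call:
{"api": "arm_command", "payload": {"rotation": [[0, 0, 0], [0, 0, 0], [0, 0, 0], [0, 0, 0], [0, 0, 0], [0, 0, 0], [0, 0, 0], [0, 0, 0], [0, 0, 0], [0, 0, 0], [0, 0, 0], [0, 0, 0]], "delta_pos": [[-1, 0, -5], [-2, 0, -10], [-2, 0, -15], [-3, 0, -20], [-3, 0, -24], [-3, 0, -28], [-3, 0, -31], [-3, 0, -34], [-3, 0, -36], [-3, 0, -38], [-3, 0, -40], [-3, 0, -40]], "grip": [0, 0, 0, 0, 0, 0, 0, 0, 0, 0, 0, 0]}}

```text
t: 6.3
tool_pos: [0.5339, -0.1709, 0.1234]
tool_rot: [[-0.999, -0.047, 0.0], [-0.047, 0.999, 0.0], [-0.0, 0.0, -1.0]]
contact_force: [0.7, 0.2, 0.1]
grip_width: 0.0007
```

Call:
{"api": "arm_command", "payload": {"rotation": [[0, 0, 0], [0, 0, 0], [0, 0, 0], [0, 0, 0], [0, 0, 0]], "delta_pos": [[0, 0, -1], [0, 0, -2], [0, 0, -3], [0, 0, -4], [0, 0, -4]], "grip": [0, 0, 0, 0, 0]}}

```text
t: 6.8
tool_pos: [0.534, -0.171, 0.1212]
tool_rot: [[-0.999, -0.047, 0.001], [-0.047, 0.999, 0.0], [-0.001, 0.0, -1.0]]
contact_force: [-4.7, 1.7, 19.9]
grip_width: 0.0007
```

Run:
```python
from h import *
ims=[snap('scene','sc3')[150:350,130:450],snap('side','s3')[60:260,200:520]]
cv2.imwrite('pics/b3.png',cv2.resize(np.vstack(ims),None,fx=1.5,fy=1.5)[:,:,::-1])
```

```text
(no output)
```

View pics/b3.png

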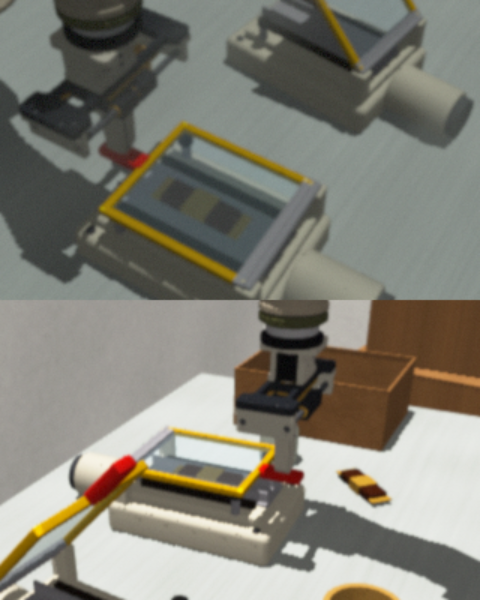

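Force has risen to 20 N with TCP z at 0.121, which is the height expected for the stop pads. The guard looks level on its pads in both views. Lifting off.

Call:
{"api": "arm_command", "payload": {"rotation": [[0, 0, 0], [0, 0, 0], [0, 0, 0], [0, 0, 0], [0, 0, 0], [0, 0, 0], [0, 0, 0], [0, 0, 0], [0, 0, 0]], "delta_pos": [[0, 0, 2], [0, 0, 6], [0, 0, 20], [0, 0, 45], [0, 0, 80], [0, 0, 120], [0, 0, 150], [0, 0, 150], [0, 0, 150]], "grip": [0, 0, 0, 0, 0, 0, 0, 0, 0]}}

```text
t: 7.8
tool_pos: [0.534, -0.1708, 0.27]
tool_rot: [[-0.999, -0.047, 0.001], [-0.047, 0.999, -0.0], [-0.001, -0.0, -1.0]]
contact_force: [0.3, -0.1, -1.2]
grip_width: 0.0003
```

Run:
```python
from h import *
s0=snap('scene','sc4');s1=snap('side','s4')
for r in red(s1): print(r[:2])
ims=[s0[60:360,130:450],s1[60:260,200:520]]
cv2.imwrite('pics/b4.png',cv2.resize(np.vstack(ims),None,fx=1.2,fy=1.2)[:,:,::-1])
print(manip.read_state()['contact_force'])
```

```text
(array([272.9, 179.2]), array([256, 164,  35,  32, 420], dtype=int32))
(array([386.6, 175.6]), array([374, 169,  28,  13, 237], dtype=int32))
[-0.4377566  -0.28504514  0.48402231]
```

View pics/b4.png

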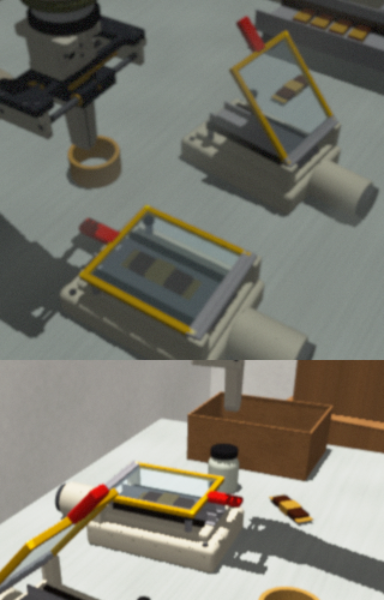

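Run:
```python
from h import *
print(tri((211,252.5),(386.6,175.6)))
manip.hand_in()
```

```text
(array([ 0.53622411, -0.17358889,  0.09843463]), np.float64(0.0008957132909767545))
the job is handed in; nothing more can be done
```

The loaded lane's guard is down on its stop pads and let go, and I handed the job in at about 8 s on the robot's clock. `hand_in` reports no verdict.

I pushed the tab down along its arc with the closed fingers, at about 0.5 rad/s and slower near the end. I stopped when the downward push reached 20 N, then lifted 150 mm clear.

Last checks:
- **Guard:** the tab triangulates to z = 0.098 m, against 0.097 m expected when level. It looks level in both views.
- **Empty lane:** its tab is within 0.1 px of its starting position in the side view, so that guard did not move.
- **Bar:** it still lies in its track by eye; I did not measure its position.
- **Robot:** contact force was below 1 N after lifting off, so it touches nothing.

No check failed. The two camera estimates of the lane's direction, from the hinge corners and from the tab, disagreed by a few degrees. The wrist view showed the fingers in line with the tab, so I kept the heading.

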